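# Seat the steel bench block in its inclined holder and close the clamp over it

## Robot

A 7-joint arm with a two-finger parallel gripper is mounted at the origin on the work surface; the furniture and walls round the work are solid. World frame = base frame: x ahead of the robot, y to its left, z up, the work surface at z = 0. Lengths are in m, angles in rad, forces in N, time in s.
With the tool pointing down it reaches from about 0.4 to 0.9 m from the base axis. Payload 5.5 kg.
Tool frame: the origin (TCP) lies midway between the tips of the shut fingers; the grasp point (between the pads) lies 19 mm behind it (manip.grip_depth is the distance from the TCP to the grasp point, in m); z points along the fingers, y is the line along which they close (so a half turn about z gives the same grasp; the last joint's range is limited). The gripper opens to 92 mm and grips with 3 to 60 N. Pads are 19 mm wide; open, the fingers measure 130 mm over their backs; the gripper's body (75 mm by 190 mm) begins 47 mm behind the grasp point.
Start: joints at [-0.998, 0.501, -0.427, 1.55, 0.221, 1.138, -0.21], TCP at [0.198, 0.619, 0.197] pointing down, gripper open.
Joint ranges: [-2.88, 2.88], [-0.31, 2.03], [-1.54, 1.56], [0.2, 2.42], [-1.41, 4.55], [0.19, 2.02], [-2.57, 2.57]. Speed limits (rad/s): [2.57, 2.57, 3.14, 3.14, 3.14, 3.14, 3.14].

## Interface

Orientations are given as a unit quaternion [x, y, z, w].
In Python, from bench import manip, effector, viewer gives the robot as it stands. Calls block until the motion is done:
- manip.move_pose(position, orientation): joint-space move of the TCP to a pose.
- manip.servo_line(position, ori=None, vel=0.15): straight line of the TCP; ori=None keeps the orientation; vel is the mean speed in m/s.
- manip.movej(angles): joint-space move.
- effector.open_jaws() and effector.close(f_grip=None): open the fingers fully, or close them until they stop; f_grip is the grip in N (None keeps the last).
- manip.sleep(seconds).
- manip.solve_ik(position, orientation): joint angles nearest the present ones, or None.
- viewer.get_image(name): name is "scene" or "top"; returns the picture (480x640x3 uint8, red, green, blue); there is no depth.
- viewer.get_calibration(name): a dict with "vfov" (degrees; the focal length in pixels is half the picture's height over the tangent of half this angle, whatever the lens; pixels are square), "cx", "cy" (the principal point, pixels), "eye" and "attitude" of the camera in the world. Camera axes: x right, y down, z forward; pixel columns grow to the right and rows downward; lengths in m; the calibration is good to about 2 mm. A picture is of the moment at which its call begins. get_calibration takes no time and is no camera call.
A pose or a line that the arm cannot do raises manip.PlanningError and nothing moves.
- manip.hand_in(): hands the job in; it is judged then, once.
Readings, each from a call of its own:
- manip.current_clock(): time.
- manip.current_q(): joint angles.
- manip.current_joint_velocities(): joint speeds.
- manip.current_tau(): joint torques, N m.
- manip.current_tool_pos(): TCP position.
- manip.current_tcp_rot(): TCP orientation.
- manip.current_force(): force on the tool from outside, world axes, zero at the start.
- manip.current_wrist_torque(): the same for the moment, N m.
- manip.current_finger_gap(): finger opening in m.
- manip.current_gripper_force(): force on a finger pad.
Only numpy, scipy, OpenCV 4.12 (cv2) and the standard library are available. Lean on these libraries where they do the work, as an engineer would, in place of code of your own. Each camera call takes 0.05 s, during which the arm holds its last target. There are 200 camera calls.

## Task

Put the grey steel bench block into the sloping nest of the blue holder, long side across the slope, setting it in rather than dropping it. A stiff brass lifter in the nest floor keeps the block standing proud, so press the block down until you feel it sit fully home on the nest floor while the clamp is still open; never use the clamp to force it down. Then swing the red-handled clamp arm over until its rubber foot rests on the block, and leave it closed with the block fully down.

Things in the scene. Friction and masses are not known exactly. Their poses are not given: they have to be found in the camera images.
- block_center (a point): Centre of the loose ground-steel bench block, a plain grey cuboid 44 (its x) x 68 (its y) x 28 mm high (its z), about 0.7 kg, lying flat on the bench; the point is half-way up, 14 mm above its underside. Either way round is the same. To its right, beside the robot, a wall shelf hangs 0.65 m above the bench.
- nest: Nest on the blue sloping plate of the fixed holder. Origin: centre of the nest floor (the plate's face), 46 mm above the bench. z: the plate's normal, 25 degrees from vertical, leaning left and to the robot; x: up the slope; y: level across it, away and left. The block's 44 mm side goes along x, its 68 mm side along y; when home, its top is 28 mm above the origin along z.
- clamp (a joint): Clamp arm angle, rad, about the nest's x axis. 0 = closed: arm along the nest's -y over the middle of the block, its foot just touching the top of a block that is home; grows as the arm swings up and away to +y. Starts open at 1.65 to 1.9 (stop 2.0). Stiff: stays where left, 2 to 4 N at the handle moves it. In the nest frame the arm points along (0, -cos q, sin q), its outer face along (0, sin q, cos q).
- clamp_hinge (a point): Hinge axis of the clamp, fixed, at (0, 70, 38) mm in the nest frame. The steel arm is 20 mm wide and 10 mm thick; the foot, 18 mm across, is under the arm 52 mm from the hinge, and a bolt head 14 mm across stands 5 mm above the arm there.
- clamp_grip (a point): Middle of the upper (outer) face of the clamp's red plastic handle, a block 24 mm wide, 40 mm long and 14 mm thick at the end of the arm, 84 mm from the hinge along the arm (the handle reaches from 64 to 104 mm) and 7 mm above the arm's centre line. The room's back wall stands at least 7 cm beyond the open handle.
- nest_mouth (a point): Middle of the nest's mouth, 18 mm above the nest origin along its z: the top of four aluminium L-shaped corners, with flared lead-ins up to 26 mm, which leave the block 2 mm to spare on every side. The block's two long sides stay open between the corners over the middle 46 mm (along y), so that fingers closing along the nest's x fit there down to the plate.
- lifter_rest (a point): A fixed point at the nest origin, under the brass lifter pad (26 x 36 mm) in the floor. The pad is held by friction alone, no spring: it starts 5 to 10 mm above the floor and carries the block's weight. About 3 to 9 N of extra push along the nest's -z at the middle of the block drives it down until the block meets the floor; there it stays.
Things that resemble listed ones, but are neither listed nor needed, are in the scene too. What is shaped like the part that bears block_center but green is not meant.

How it is judged:
By the outcome, as a careful person would: the job done as asked, in the order asked, and still so for the second after the job is handed in, with the robot touching nothing.
It also fails if it takes over 56 s, if anything falls off the work surface, if the arm or the gripper's body presses on something with over 40 N, if the wrist force passes 120 N, or if a joint passes its speed limit or range.

## Working session

There is one attempt and no reset: what is moved stays moved. The work goes in short steps, each a Python script; the robot and the scene stay as the last script left them, time stands still between calls to the robot, and variables do not carry over. Pictures are saved under pics/ and viewed, at most 10 in all, crops included, and the job is handed in when it is done.

```bash
ls; mkdir -p pics; python3 - <<'E'
from bench import manip, effector, viewer
import cv2
for n in("scene","top"):
    cv2.imwrite(f"pics/{n}0.png",viewer.get_image(n)[:,:,::-1]); print(viewer.get_calibration(n))
print(manip.current_clock(),manip.current_q(),manip.current_tcp_rot(),manip.grip_depth,manip.current_force())
E
```

```text
pics
{'vfov': 44.65652374933234, 'cx': 324.05691012035254, 'cy': 235.86260925606152, 'eye': array([-0.03760339, -0.54139737,  0.47429218]), 'attitude': array([ 0.7787796 , -0.34695912,  0.21347583, -0.47702178])}
{'vfov': 55.62292220071102, 'cx': 320.55536698622006, 'cy': 243.9900789420379, 'eye': array([ 0.4516196 , -0.03924287,  0.91704576]), 'attitude': array([ 0.7173774 , -0.69534962,  0.03377804, -0.02678825])}
0.1 [-0.9977796   0.50178622 -0.42683337  1.55134608  0.22082968  1.13828586
 -0.21027589] [ 1.54236287e-01  9.88033598e-01 -8.65860039e-04 -1.64578935e-04] 0.0188 [ 0.4310058   0.57780572 -0.08709358]
```

View pics/scene0.png

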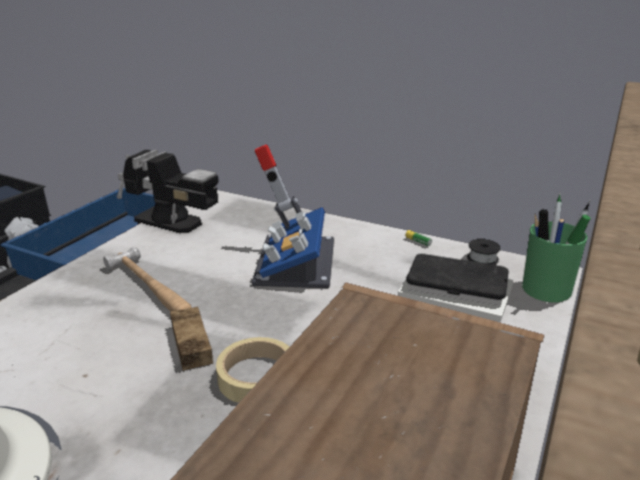

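View pics/top0.png

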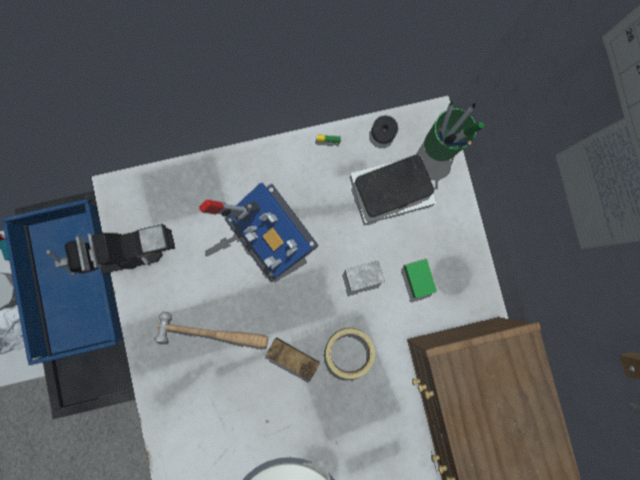

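Candidates for the block in the top view: the light grey cuboid (364,277), the green look-alike (420,279), the brown block or brush (292,360), and the black box on a white base (393,188). The grey cuboid at (364,277) fits the description. In the top view, the nest is the blue plate at (272,232) with its brass pad at (273,239). The red handle is at (211,207).

```bash
cat > h.py <<'E'
import numpy as np, cv2
from scipy.spatial.transform import Rotation as R
from bench import manip, effector, viewer
def cam(n):
    c=viewer.get_calibration(n); f=240/np.tan(np.radians(c['vfov']/2)); return c,f,R.from_quat(c['attitude'])
def proj(n,P):
    c,f,r=cam(n); p=r.inv().apply(np.atleast_2d(P)-c['eye']); return np.c_[c['cx']+f*p[:,0]/p[:,2],c['cy']+f*p[:,1]/p[:,2]]
def back(n,uv,z):
    c,f,r=cam(n); uv=np.atleast_2d(uv).astype(float)
    d=r.apply(np.c_[(uv[:,0]-c['cx'])/f,(uv[:,1]-c['cy'])/f,np.ones(len(uv))]); return c['eye']+d*((z-c['eye'][2])/d[:,2])[:,None]
E
python3 - <<'E'
from h import *
np.set_printoptions(precision=4,suppress=True)
print(back('top',[[364,277],[420,279]],.028), back('top',[[273,239]],.05),back('top',[[211,207]],.15))
t=cv2.imread('pics/top0.png'); s=cv2.imread('pics/scene0.png')
a=cv2.resize(t[175:285,190:330],None,fx=5,fy=5,interpolation=cv2.INTER_CUBIC)[:550,:700]
cv2.imwrite('pics/c1.png',a)
b=cv2.resize(t[250:305,335:445],(770,385),interpolation=cv2.INTER_CUBIC)
cv2.imwrite('pics/c2.png',b)
cv2.imwrite('pics/c3.png',cv2.resize(s[135:295,240:350],None,fx=3.7,fy=3.7,interpolation=cv2.INTER_CUBIC))
E
```

```text
[[ 0.4662 -0.1336  0.028 ]
 [ 0.4657 -0.2431  0.028 ]] [[0.5329 0.0445 0.05  ]] [[0.5748 0.1422 0.15  ]]
```

View pics/c1.png

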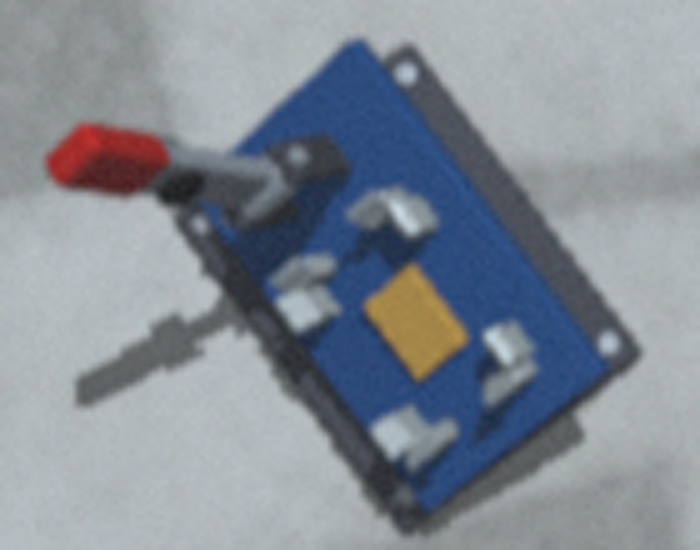

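View pics/c2.png

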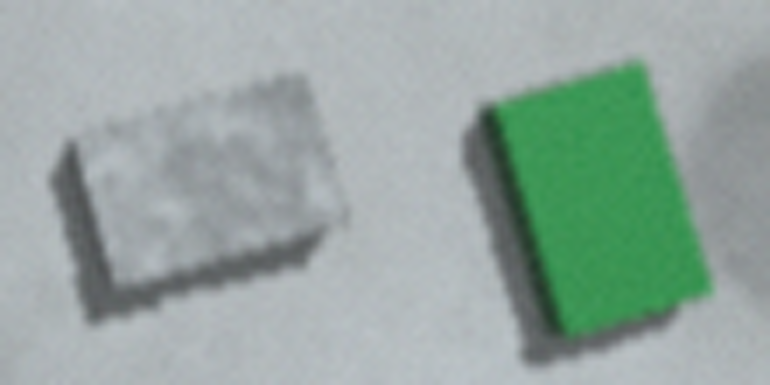

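View pics/c3.png

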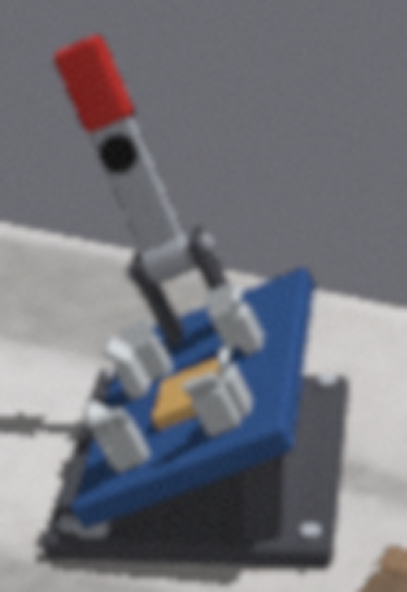

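The close crop confirms the grey cuboid (top-face corners near px (345,270), (379,261), (384,281), (351,291)), next to the green look-alike. The nest crops show the brass pad centred at px (273,239) and the clamp open, with its red handle at px (211,207). Next I'll fit the nest pose and locate the wooden shelf/cabinet.

```bash
cat > fit.py <<'E'
from h import *
from scipy.optimize import least_squares
np.set_printoptions(precision=4,suppress=True)
def nestR(yaw): # yaw = heading of x's horizontal projection
    return R.from_euler('z',yaw)*R.from_euler('y',-np.radians(25))
def pts(p):
    X,Y,yaw,h,q=p; a=np.array([0,-np.cos(q),np.sin(q)]); n=np.array([0,np.sin(q),np.cos(q)]); H=np.array([0,.070,.038])
    L=np.array([[.013,.018,h],[.013,-.018,h],[-.013,-.018,h],[-.013,.018,h],H,H+.052*a-.010*n,H+.084*a-.007*n])
    return nestR(yaw).apply(L)+[X,Y,.046]
T=np.array([[415,263],[469,335],[420,382],[363,308]])/5+[190,175]-.4
S=np.array([[172,255],[118,152],[94,84]])/3.7+[240,135]-.4
def res(p):
    P=pts(p); return np.r_[(proj('top',P[:4])-T).ravel(),(proj('scene',P[4:])-S).ravel()]
if __name__=='__main__':
    for y0 in (-.7,):
        s=least_squares(res,[.53,.045,y0,.007,1.75],x_scale=[.01,.01,.1,.01,.1],loss='soft_l1'); print(s.x,s.cost,'\n',res(s.x).reshape(-1,2))
    c=np.array([[70,140],[305,75],[345,220],[115,290]])/7+[335,250]-.4
    P=back('top',c,.028)[:,:2]; print('block',P.mean(0),np.linalg.norm(np.diff(P,axis=0),axis=1),[np.degrees(np.arctan2(*(P[i]-P[j])[::-1])) for i,j in((0,1),(3,2),(0,3),(1,2))])
    # wood corners triangulation
    for t,sc in (((408,337),(347,288)),((540,325),(541,336))):
        f=lambda w:np.r_[(proj('top',w)-t).ravel(),(proj('scene',w)-sc).ravel()]
        w=least_squares(f,[.3,-.2,.3]); print('wood',w.x,w.fun)
E
python3 fit.py
```

```text
[ 0.535   0.0419 -0.8984  0.0079  1.9259] 2.1405814040827655 
 [[-0.6337  0.0828]
 [-0.1738  0.8341]
 [ 0.1055 -0.7236]
 [ 0.3928 -0.9294]
 [-0.5908  1.3286]
 [ 0.3875  0.1871]
 [ 0.0055  0.2946]]
block [ 0.4692 -0.1344] [0.0683 0.0418 0.0671] [np.float64(107.19293892706791), np.float64(108.55379220363818), np.float64(18.25075854339317), np.float64(16.618247667507458)]
wood [ 0.3711 -0.2038  0.142 ] [ 3.5115 -3.0558 -2.9342  0.2371]
wood [ 0.3937 -0.4071  0.1685] [-0.77    0.4732  0.462  -0.1197]
```

```bash
cat >> h.py <<'E'
def nestR(yaw): return R.from_euler('z',yaw)*R.from_euler('y',-np.radians(25))
N0=np.array([.535,.0419,.046]); NR=nestR(-.8984); Q0=1.926
BLK=np.array([.4692,-.1344,0]); BA=np.radians(17.6)  # block x heading
W=lambda L:NR.apply(L)+N0
def quat(z,y): # tool axes
    z=np.array(z)/np.linalg.norm(z); y=np.array(y)-np.dot(y,z)*z; y/=np.linalg.norm(y)
    return R.from_matrix(np.c_[np.cross(y,z),y,z]).as_quat()
def blkq(s): return quat([0,0,-1],[s*np.cos(BA),s*np.sin(BA),0])
def nq(s,phi=0): return quat(NR.apply([0,-np.sin(phi),-np.cos(phi)]),NR.apply([s,0,0]))
E
python3 - <<'E'
from h import *
np.set_printoptions(precision=3,suppress=True)
print('wood top corner',back('top',[[425,352],[540,325]],.165), 'bottom',back('top',[[408,337]],0.0),'knobs',back('top',[[414,385],[434,460]],.1))
print('shelf strip ray', [back('scene',[[628,82],[545,478]],z) for z in (0.3,.45)])
for s in(1,-1):
    print(s,'blk',manip.solve_ik(BLK+[0,0,.15],blkq(s)),manip.solve_ik(BLK+[0,0,.005],blkq(s)))
    print(s,'nest',manip.solve_ik(W([0,0,.12]),nq(s)),manip.solve_ik(W([0,0,.004]),nq(s)))
    print(s,'push',manip.solve_ik(W([0,.12,.11]),nq(s,.3)),manip.solve_ik(W([0,-.01,.045]),nq(s)))
E
```

```text
wood top corner [[ 0.345 -0.221  0.165]
 [ 0.394 -0.41   0.165]] bottom [[ 0.35  -0.227  0.   ]] knobs [[ 0.278 -0.218  0.1  ]
 [ 0.152 -0.255  0.1  ]]
shelf strip ray [array([[ 0.84 , -0.312,  0.3  ],
       [ 0.127, -0.502,  0.3  ]]), array([[ 0.085, -0.509,  0.45 ],
       [-0.015, -0.536,  0.45 ]])]
1 blk [-0.037  0.244  0.299  2.015 -0.092  0.894  0.619] [ 0.004  0.493  0.264  2.1   -0.23   0.575  0.739]
1 nest [-0.665  0.227  0.133  2.119  0.565  0.819 -1.83 ] [-0.609  0.442  0.198  2.153  0.684  0.554 -1.92 ]
1 push [-0.735  0.645  0.239  1.548  0.335  1.237 -1.645] [-0.62   0.346  0.17   2.17   0.649  0.639 -1.891]
-1 blk [-0.796  0.621  1.365  2.034 -0.701  1.082 -1.933] [-0.623  0.846  1.127  2.117 -1.037  0.903 -1.7  ]
-1 nest [-0.259  0.243 -0.323  2.105  0.684  0.883  1.208] [-0.261  0.445 -0.211  2.141  0.907  0.675  1.04 ]
-1 push [-0.332  0.662 -0.355  1.531  0.652  1.374  1.264] [-0.25   0.356 -0.256  2.158  0.826  0.737  1.102]
```

```bash
python3 - <<'E'
from h import *
np.set_printoptions(precision=4,suppress=True)
p=manip.current_tool_pos(); manip.servo_line([p[0],p[1],.33],vel=.25)
manip.move_pose(BLK+[0,0,.28],blkq(1)); print(manip.current_clock(),manip.current_q(),manip.current_tool_pos())
manip.servo_line(BLK+[0,0,.06],vel=.2)
print(manip.current_clock(),manip.current_tool_pos(),manip.current_force())
cv2.imwrite('pics/t1.png',viewer.get_image('top')[:,:,::-1])
E
```

```text
3.6083 [-0.1511  0.0993  0.4031  1.8649 -0.0421  1.1856  0.5752] [ 0.4697 -0.1333  0.28  ]
4.8583 [ 0.4701 -0.1346  0.0608] [0.2886 0.2358 0.9859]
```

View pics/t1.png

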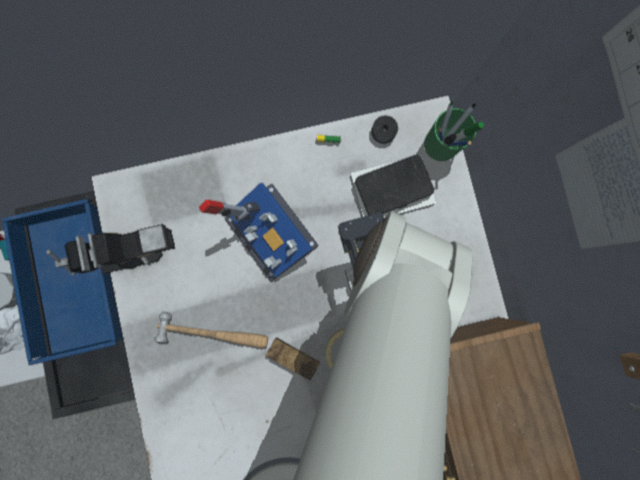

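The arm is above the block and hides it. The elbow and forearm are well left of the cabinet, and the nest is unobstructed. I'll grasp the block and hover over the nest.

```bash
python3 - <<'E'
from h import *
np.set_printoptions(precision=4,suppress=True)
manip.servo_line(BLK+[0,0,.004],vel=.06); print(manip.current_tool_pos(),manip.current_force())
effector.close(f_grip=45); manip.sleep(.2)
print('gap',manip.current_finger_gap(),manip.current_gripper_force())
manip.servo_line(BLK+[0,0,.16],vel=.15); print('lift',manip.current_force(),manip.current_wrist_torque(),manip.current_finger_gap())
manip.move_pose(W([0,0,.15]),nq(-1)); manip.servo_line(W([0,0,.06]),vel=.15)
manip.sleep(.3); print(manip.current_clock(),manip.current_q(),NR.inv().apply(manip.current_tool_pos()-N0),manip.current_force())
cv2.imwrite('pics/t2.png',viewer.get_image('top')[:,:,::-1]);
for n,(u0,v0,u1,v1),k in(('scene',(225,135,365,295),3.7),):
    cv2.imwrite('pics/s2.png',cv2.resize(viewer.get_image(n)[v0:v1,u0:u1,::-1],None,fx=k,fy=k,interpolation=cv2.INTER_CUBIC))
E
```

```text
[ 0.4695 -0.1345  0.0043] [-0.1965 -0.5726 -0.4512]
gap 0.0004979663144433274 0.0
lift [-0.2552 -0.3462 -0.2091] [-0.0475 -0.018  -0.013 ] 0.0003477413192812869
10.8333 [-0.5832  0.3288  0.106   2.1424  0.6456  0.6914  1.2508] [0.0001 0.0006 0.0607] [ 0.3716 -0.0164 -0.6288]
```

View pics/s2.png

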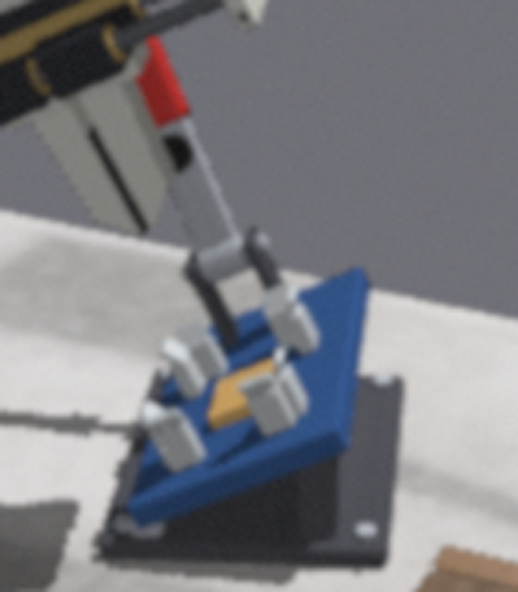

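The grip missed: the finger gap is 0. The fingertip is at scene px (263,196), well left of the nest, so I'll compare that with where the calibration says it should be.

```bash
python3 - <<'E'
from h import *
np.set_printoptions(precision=4,suppress=True)
p=manip.current_tool_pos();print(p,proj('scene',p),proj('top',p),proj('scene',[0,0,0]),proj('top',[0,0,0]))
print(proj('scene',BLK+[0,0,.03]))
t=viewer.get_image('top'); d=cv2.imread('pics/top0.png')[250:305,335:445,::-1]
print('block moved?',cv2.absdiff(t[250:305,335:445],d).mean())
c=cv2.resize(t[165:305,190:400,::-1],None,fx=3.8,fy=3.8,interpolation=cv2.INTER_CUBIC)
cv2.imwrite('pics/t3.png',c)
E
```

```text
[0.5194 0.0622 0.1008] [[273.6081 210.9314]] [[260.2535 243.4467]] [[-69.2699 490.8554]] [[287.5922 518.0582]]
[[350.3506 311.8861]]
block moved? 8.91090909090909
```

View pics/t3.png

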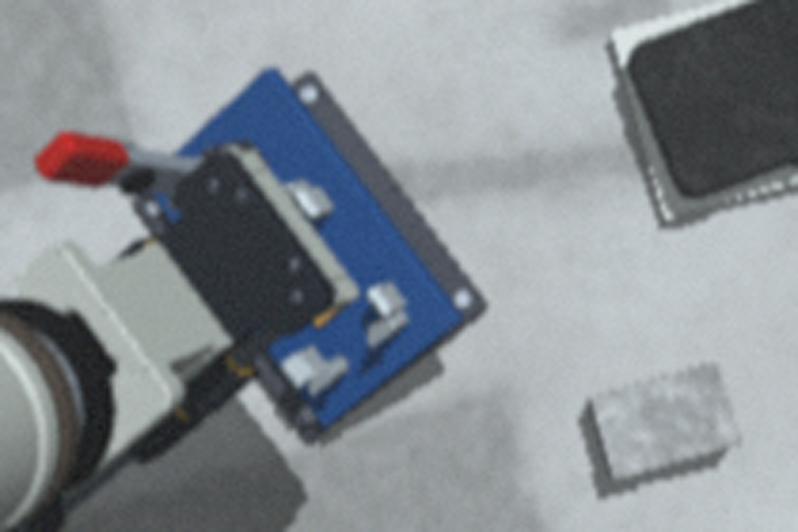

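```bash
python3 - <<'E'
from h import *
np.set_printoptions(precision=2,suppress=True)
p=manip.current_tool_pos(); r=R.from_quat(manip.current_tcp_rot()); M=r.as_matrix()
P=[p-M[:,2]*k for k in(0,.01,.02,.03,.05)]+[p+M[:,1]*.019,p-M[:,1]*.019,p+M[:,0]*.0095,p-M[:,0]*.0095]
print((proj('scene',P)-[225,135])*3.7); print((proj('top',P)-[190,165])*3.8)
print(M, manip.current_clock(), manip.current_finger_gap())
E
```

```text
[[179.92 281.29]
 [168.94 261.08]
 [157.86 240.69]
 [146.68 220.12]
 [124.03 178.44]
 [139.65 297.73]
 [220.6  264.68]
 [176.79 290.88]
 [182.99 271.87]]
[[267.18 298.24]
 [257.55 301.95]
 [247.69 305.76]
 [237.6  309.65]
 [216.69 317.71]
 [240.03 321.18]
 [294.8  274.9 ]
 [279.05 314.28]
 [255.33 282.22]]
[[-0.78 -0.56  0.26]
 [-0.62  0.71 -0.33]
 [-0.   -0.42 -0.91]] 10.9833 0.00032219153167873657
```

The block hasn't moved: top-view crop corners (590,405) and (735,440) match the first image. The scene view puts the fingertips about 28 mm short of the reported TCP along the tool axis, so the fingers closed just above the block. A light touch on the block's top will measure that offset.

```bash
cat >> h.py <<'E'
def touch(target,step,thr,vel=.05,n=40,axis=None):
    """step TCP along `step` until the push along -axis changes by thr; returns last position commanded, force change"""
    f0=np.array(manip.current_force()); p=np.array(target,float); u=step/np.linalg.norm(step)
    for i in range(n):
        p=p+step; manip.servo_line(p,vel=vel); manip.sleep(.03)
        df=-(np.array(manip.current_force())-f0)@u
        if df>thr: break
    return p,df,i
E
python3 - <<'E'
from h import *
np.set_printoptions(precision=4,suppress=True)
manip.servo_line(W([0,0,.15]),vel=.3); manip.move_pose(BLK+[0,0,.1],blkq(1)); manip.servo_line(BLK+[0,0,.006],vel=.12); manip.sleep(.2)
c=manip.current_clock()
p,df,i=touch(BLK+[0,0,.006],np.array([0,0,-.001]),4,n=22)
print(p,df,i,manip.current_tool_pos(),manip.current_force(),manip.current_clock()-c,manip.current_clock())
cv2.imwrite('pics/s4.png',cv2.resize(viewer.get_image('scene')[200:350,270:430,::-1],None,fx=4,fy=4,interpolation=cv2.INTER_CUBIC))
E
```

```text
[ 0.4692 -0.1344 -0.002 ] 8.810877487955867 7 [ 0.4693 -0.1344 -0.0013] [-1.9813  1.4128  9.1162] 2.2665999999999986 15.8333
```

Contact with the block's top (z = 28 mm) came at a reported TCP z of about -1 mm. The real tip therefore sits about 29 mm behind the reported TCP along the tool axis. I'll compensate for this everywhere and regrasp.

```bash
cat >> h.py <<'E'
D=.0292
def cmd(pos,q): return np.array(pos)+D*R.from_quat(q).as_matrix()[:,2]
def tip():
    return np.array(manip.current_tool_pos())-D*R.from_quat(manip.current_tcp_rot()).as_matrix()[:,2]
def line(pos,q,vel=.15): manip.servo_line(cmd(pos,q),ori=q,vel=vel)
def go(pos,q): manip.move_pose(cmd(pos,q),q)
NL=lambda p:NR.inv().apply(np.array(p)-N0)
E
python3 - <<'E'
from h import *
import sys
np.set_printoptions(precision=4,suppress=True)
q=blkq(1)
line(BLK+[0,0,.045],q,.1); effector.open_jaws()
line(BLK+[0,0,.004],q,.08); print(tip(),manip.current_force())
effector.close(f_grip=45); manip.sleep(.1)
g=manip.current_finger_gap(); print('gap',g,manip.current_gripper_force(),manip.current_clock())
if not .04<g<.048: sys.exit()
line(BLK+[0,0,.16],q,.2); print('lift',manip.current_force(),manip.current_wrist_torque(),manip.current_finger_gap())
go(W([0,0,.15]),nq(-1)); line(W([0,0,.045]),nq(-1),.15)
manip.sleep(.2); print(manip.current_clock(),NL(tip()),manip.current_force(),manip.current_finger_gap())
a=viewer.get_image('top')[165:305,190:330,::-1].copy(); b=viewer.get_image('scene')[150:290,230:350,::-1].copy()
k=3
a=cv2.resize(a,None,fx=k,fy=k,interpolation=cv2.INTER_CUBIC); b=cv2.resize(b,None,fx=k,fy=k,interpolation=cv2.INTER_CUBIC)
pt=tip(); MR=R.from_quat(manip.current_tcp_rot()).as_matrix()
C=[[.024,.036],[-.024,.036],[-.024,-.036],[.024,-.036]]
for im,n,o in((a,'top',(190,165)),(b,'scene',(230,150))):
    for z,col in((.018,(0,255,255)),(0,(0,128,255))):
        P=(proj(n,W([[*c,z] for c in C]))-o+.5)*k; cv2.polylines(im,[P.astype(int)],True,col,1)
    # expected held block bottom / top
    for h,col in((-.0,(0,255,0)),):
        P=NR.apply([[c[0]*22/24,c[1]*34/36,.045-.004] for c in C])+N0; P2=NR.apply([[c[0]*22/24,c[1]*34/36,.045+.024] for c in C])+N0
        for Q in(P,P2): cv2.polylines(im,[((proj(n,Q)-o+.5)*k).astype(int)],True,col,1)
cv2.imwrite('pics/m5.png',np.hstack([a,b]))
E
```

```text
[ 0.469  -0.1346  0.0038] [0.0791 0.6295 0.0109]
gap 0.04372597629116458 44.999855160713196 19.2417
lift [ 0.5781  0.4652 -7.5769] [-0.0826  0.0344  0.0096] 0.04347225309921708
22.1583 [0.0002 0.0009 0.0459] [ 0.7166 -0.849  -7.5876] 0.04351534081932184
```

View pics/m5.png

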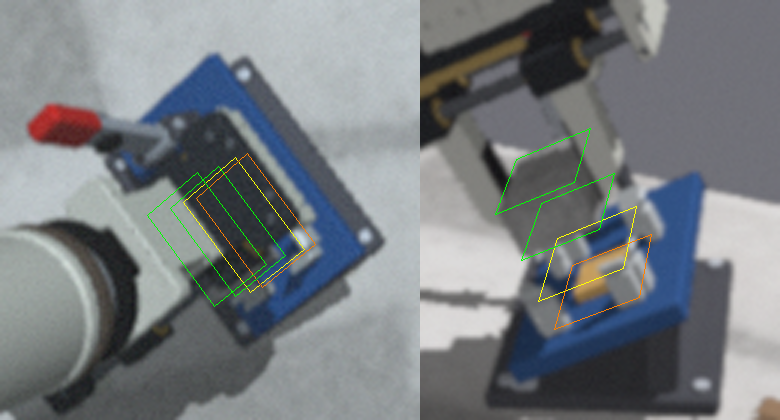

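The overlay shows the block held above the nest, its end face near crop (545,215), in line with the predicted green outline. The projected nest (yellow/orange) falls on the L corners. I'll lower it compliantly.

```bash
cat >> h.py <<'E'
def lower(z0,z1,step,fmax,off,f0,g=.00012,vel=.04):
    q=nq(-1); z=z0; log=[]
    while z>z1+1e-6:
        z-=step; line(W([off[0],off[1],z]),q,vel); manip.sleep(.04)
        f=NR.inv().apply(np.array(manip.current_force())-f0)
        log.append([z,*off,*f,NL(tip())[2]])
        if f[2]>fmax: break
        for i in(0,1):
            if abs(f[i])>1.5: off[i]+=np.clip(g*f[i],-.0006,.0006)
    return z,off,np.array(log)
E
python3 - <<'E'
from h import *
np.set_printoptions(precision=4,suppress=True)
line(W([0,-.0004,.034]),nq(-1),.1); manip.sleep(.15)
f0=np.array(manip.current_force()); np.save('f0.npy',f0)
z,off,log=lower(.034,.016,.0015,12,[0,-.0004],f0)
np.save('off.npy',off); print(log*[1e3,1e3,1e3,1,1,1,1e3]); print(manip.current_clock(),NL(tip()),manip.current_finger_gap(),manip.current_wrist_torque())
E
```

```text
[[32.5     0.     -0.4     1.15   -1.9422 -0.3399 32.5608]
 [31.      0.     -0.6331  1.5141  0.0131 -0.6059 30.9273]
 [29.5     0.1817 -0.6331  1.231  -1.8501  0.4117 29.4361]
 [28.      0.1817 -0.8551  0.9846 -1.2026 -0.1975 27.9295]
 [26.5     0.1817 -0.8551  0.9253 -0.6278 -0.4794 26.4323]
 [25.      0.1817 -0.8551  0.9268 -1.6242  0.9806 24.93  ]
 [23.5     0.1817 -1.05    1.0948 -0.3372  0.1822 23.4306]
 [22.      0.1817 -1.05    1.1518 -0.4875 -0.6493 21.9869]
 [20.5     0.1817 -1.05    2.2607  0.2308  0.2949 20.4842]
 [19.      0.453  -1.05    0.8776  0.1412 -0.8237 18.9756]
 [17.5     0.453  -1.05    0.061  -0.4317 -0.6937 17.4762]
 [16.      0.453  -1.05    0.8915 -0.2264  0.1835 15.9807]]
26.1667 [ 0.0004 -0.0009  0.016 ] 0.04365634842490371 [1.1638 0.5742 0.1684]
```

```bash
python3 - <<'E'
from h import *
np.set_printoptions(precision=4,suppress=True)
f0=np.load('f0.npy'); off=list(np.load('off.npy'))
z,off,log=lower(.016,-.002,.001,24,off,f0)
print((log*[1e3,1e3,1e3,1,1,1,1e3]).round(2)); print(manip.current_clock(),NL(tip()),manip.current_finger_gap(),manip.current_force())
E
```

```text
[[15.    0.45 -1.05  1.31  1.1  -0.86 15.  ]
 [14.    0.45 -1.05  1.14  0.86 -0.53 13.98]
 [13.    0.45 -1.05  0.97  1.23  0.32 12.96]
 [12.    0.45 -1.05  1.41  1.12 -1.33 11.99]
 [11.    0.45 -1.05  0.55  2.09 -1.25 10.97]
 [10.    0.45 -0.8   0.53  0.09  3.04 10.05]
 [ 9.    0.45 -0.8   0.93 -1.42  7.64  9.13]
 [ 8.    0.45 -0.8   0.54 -2.16  8.91  7.97]
 [ 7.    0.45 -1.06  0.65 -1.75  6.35  6.95]
 [ 6.    0.45 -1.27  0.37  0.64  5.18  5.98]
 [ 5.    0.45 -1.27  1.03  1.34  4.49  5.03]
 [ 4.    0.45 -1.27  1.34 -0.94 12.08  4.44]
 [ 3.    0.45 -1.27  1.09 -4.99 27.36  4.41]]
29.9583 [ 0.0005 -0.0009  0.0044] 0.043531653436808794 [-10.3328   6.2556  17.9953]
```

The block met the lifter at about 6 mm, pushed through it, and hit the hard floor stop at about 0 mm with 27 N. I'll release, do a central press to confirm it is home, and check the clamp path IK.

```bash
python3 - <<'E'
from h import *
np.set_printoptions(precision=4,suppress=True)
q=nq(-1); x,y=.00045,-.00127
line(W([x,y,.0040]),q,.05); effector.open_jaws(); 
line(W([x,y,.048]),q,.15); effector.close(f_grip=20); manip.sleep(.1)
f0=np.array(manip.current_force()); line(W([0,0,.032]),q,.08)
z=.032
for i in range(10):
    z-=.0012; line(W([0,0,z]),q,.04); manip.sleep(.04)
    f=NR.inv().apply(np.array(manip.current_force())-f0); print(round(z*1e3,2),NL(tip())*1e3,f)
    if f[2]>18: break
line(W([0,0,.05]),q,.15)
print(manip.current_clock(),manip.current_finger_gap())
c0=manip.current_q()
for L in ([0,0,.165],[0,.135,.165],[0,.135,.108],[0,.087,.108],[0,-.012,.045]):
    print(L,manip.solve_ik(cmd(W(L),q),q))
a=viewer.get_image('scene')[150:290,230:370,::-1]
cv2.imwrite('pics/s6.png',cv2.resize(a,None,fx=4,fy=4,interpolation=cv2.INTER_CUBIC))
E
```

```text
30.8 [ 0.0201  0.1522 30.9726] [0.4508 0.5309 0.3359]
29.6 [ 0.013  0.023 29.635] [ 0.1065 -0.103  -0.3232]
28.4 [-0.0021 -0.0751 28.3435] [ 0.764  -0.132  -0.7393]
27.2 [ 0.0271  0.0638 28.1775] [ 0.3553 -4.2659 14.1126]
26.0 [ 0.0163  0.0541 28.031 ] [ 1.2815 -7.4222 28.6668]
35.225 0.0005713434871690478
[0, 0, 0.165] [-0.6252  0.202   0.0718  2.1073  0.5649  0.8626  1.3085]
[0, 0.135, 0.165] [-0.6211  0.4223  0.0441  1.7928  0.5192  0.9527  1.351 ]
[0, 0.135, 0.108] [-0.6023  0.4956  0.0731  1.8186  0.544   0.8448  1.3347]
[0, 0.087, 0.108] [-0.6025  0.4248  0.0839  1.9364  0.5689  0.8002  1.3104]
[0, -0.012, 0.045] [-0.5861  0.401   0.1642  2.1781  0.7021  0.5766  1.2077]
```

The block's top is at 28.1 mm in the nest frame and stops hard there, so it is home. Now I'll swing the clamp over.

```bash
python3 - <<'E'
from h import *
import sys
np.set_printoptions(precision=2,suppress=True)
q=nq(-1); w=.010
line(W([0,0,.165]),q,.25); line(W([0,.137,.165]),q,.2); line(W([0,.137,.108]),q,.15); manip.sleep(.1)
f0=np.array(manip.current_force()); print(manip.current_clock(),f0)
ff=lambda:NR.inv().apply(np.array(manip.current_force())-f0)
for a in np.r_[np.linspace(1.85,1.57,3),np.linspace(1.4,.12,7)]:
    if a>=1.565: y=.070-.104*np.cos(a)+.007*np.sin(a); z=.108
    else:
        r=.070+.022*(1-a/1.5708); y=.070-r*np.cos(a)+.007*np.sin(a); z=.038+r*np.sin(a)+.007*np.cos(a)
    line(W([0,y+w,z]),q,.09); f=ff(); print(round(a,2),NL(tip())*1e3,f)
    if np.linalg.norm(f)>20: sys.exit('force')
z=NL(tip())[2]
for i in range(16):
    z-=.001; line(W([0,-.012,z]),q,.05); manip.sleep(.03); f=ff(); print(round(z*1e3,1),NL(tip())[2]*1e3,f)
    if f[2]>9 and z<.0475: break
print(manip.current_clock())
E
```

```text
37.35 [ 0.08  0.04 -0.6 ]
1.85 [  0.13 115.8  108.82] [0.   0.51 1.48]
1.71 [  0.05 101.26 108.08] [0.83 0.63 0.7 ]
1.57 [  0.08  86.43 107.83] [ 0.26  0.16 -0.74]
1.4 [  0.03  74.12 110.41] [0.88 0.16 1.25]
1.19 [  0.09  57.66 110.37] [ 0.08 -0.38  0.41]
0.97 [  0.09  41.08 106.54] [ 0.36 -0.36  0.6 ]
0.76 [ 0.06 25.02 98.84] [ 0.53 -0.8   0.49]
0.55 [ 0.02 10.7  87.48] [ 0.46 -0.25  0.47]
0.33 [ 0.01 -0.82 72.96] [ 0.72 -0.99  0.1 ]
0.12 [-0.04 -9.25 55.62] [-0.59  0.29 -0.57]
54.6 54.83105741504599 [ 0.9  -0.2   0.93]
53.6 53.65962830145722 [-0.33 -0.47  2.63]
52.6 52.55289321433822 [ 0.55 -0.63  1.61]
51.6 51.53814753396667 [ 0.67 -0.77  0.15]
50.6 50.55321178582557 [-0.49 -0.16  0.78]
49.6 49.566692783526285 [0.58 0.3  0.82]
48.6 48.569393191414996 [1.22 0.33 0.88]
47.6 47.58189252692481 [0.22 0.35 0.75]
46.6 46.56685000764156 [ 0.68 -0.25  1.33]
45.6 45.56505957252875 [ 0.43 -0.49  0.07]
44.6 45.10833524796326 [ 0.58 -2.68  8.4 ]
43.6 44.89702363923084 [-0.3  -5.04 20.24]
44.1417
```

Contact came at 45.1 mm, which is the height of a closed handle. I'll retreat and take a picture.

```bash
python3 - <<'E'
from h import *
q=nq(-1)
line(W([0,-.012,.12]),q,.15); line(W([-.03,-.09,.19]),q,.25); print(manip.current_clock())
a=viewer.get_image('top')[170:290,190:330,::-1]; b=viewer.get_image('scene')[165:285,240:360,::-1]
cv2.imwrite('pics/f.png',cv2.resize(np.hstack([a,b]),None,fx=3,fy=3,interpolation=cv2.INTER_CUBIC))
E
```

```text
45.3833
```

View pics/f.png

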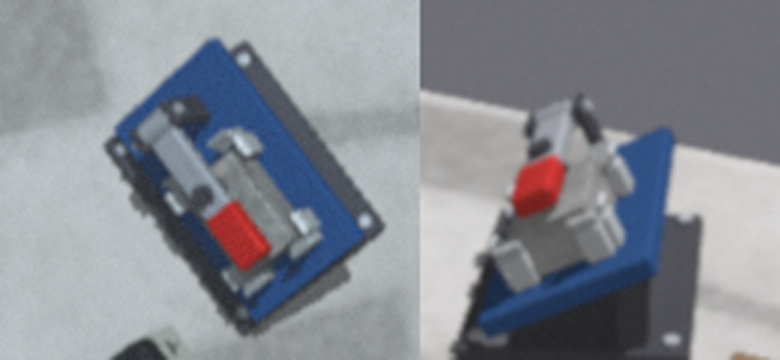

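The picture shows the block seated between all four corners and the clamp arm closed across it, with the red handle at top-crop (240,235). The robot is clear of everything.

```bash
python3 -c "
from h import *
print(manip.hand_in(),manip.current_clock())"
```

```text
the job is handed in; nothing more can be done
the job is handed in; nothing more can be done
```

The job is handed in at about 45 s: the block was pressed fully home with the clamp still open, and the clamp was then swung closed with its foot on the block; the first grasp closed just above the block because the fingertips sit 29 mm short of the reported TCP, which I corrected.

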